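# Take the sanded display base out of its jig

### The job

The flat wooden display base lies sunk in the groove of the sanding jig, where its sides cannot be gripped. Slide it along the groove until it sticks out over one end of the jig far enough to pinch, then take it off and lay it gently, level and centred, lengthwise across the two cork-topped posts of the drying stand. Do not let it fall, and leave the other things on the bench where they are.

Things in the scene. Friction and masses are not known exactly. Their poses are not given: they have to be found in the camera images.
- plate_mid (a point): centre (half-way up) of the display base: a loose flat dark wooden board, 60 mm (its x) by 150 mm (its y) by 8 mm thick, two dark dots on top, 40 to 85 g. It starts flat in the jig's groove, its long sides 2 mm from the groove walls, both ends inside the groove, its top 1 mm below the top of the walls.
- jig: sanding jig: a plywood block fixed to the bench, 92 mm (its x) by 190 mm (its y) and 79 mm high; origin at the centre of its underside. A straight groove 64 mm wide and 9 mm deep (groove floor 70 mm above the bench) runs along its y axis over its whole length and is open at both ends; the walls beside it are 14 mm thick. The display base slides in it on wood friction alone.
- stand: drying stand, fixed to the bench: a plywood board 75 mm (its x) by 150 mm (its y), 10 mm thick, with two cork-topped posts standing 35 mm to either side of its centre along its y axis; each post is 40 mm (x) by 14 mm (y), its flat top 45 mm above the bench. Origin at the centre of its underside. The display base belongs on the posts with its 150 mm length along the stand's y axis, either way round, its centre above the stand's centre.
- shell_a: bystander: loose lavender plastic kit part, a dome 72 mm across and about 40 mm high; origin at the centre of its underside
- shell_b: bystander: another such dome, 72 mm across
- shell_c: bystander: another such dome, 65 mm across
- jar_a: bystander: loose paint jar, 40 mm across, 55 mm high; origin at the centre of its underside
- jar_b: bystander: another paint jar, 40 mm across, 55 mm high
- glue: bystander: loose amber glue bottle, 44 mm across, 85 mm high; origin at the centre of its underside
- sander: bystander: loose dark rubber sanding block, 100 x 35 x 25 mm; origin at the centre of its underside
- cutters: bystander: loose side cutters lying flat, 120 mm long, 60 mm wide, 16 mm high; origin near the middle of the underside
Mind the look-alikes: they are no part of the job. What is shaped like the stand but black or turquoise is not meant. Of the things that look like the part that bears plate_mid, the larger one is meant.

How it is judged:
On the way:
1. the display base, still lying level in the groove, sticks out at least 20 mm over one end of the jig ((y of plate_mid in the frame of jig above 0.04 m or y of plate_mid in the frame of jig below -0.04 m) and y of plate_mid in the frame of jig between -0.098 and 0.098 m and x of plate_mid in the frame of jig between -0.008 and 0.008 m and z of plate_mid in the frame of jig between 0.066 and 0.082 m and angle between plate_mid's own z axis and vertical below 0.15 rad), for 0.1 s.
At the end, for the whole second after the job is handed in: the display base lies level (within 0.06 rad) and at rest on both posts of the drying stand, released, its length along the stand's y axis within 0.25 rad, its centre within 25 mm of the stand's centre along the stand and 18 mm across it (x of plate_mid in the frame of stand between -0.018 and 0.018 m and y of plate_mid in the frame of stand between -0.025 and 0.025 m and z of plate_mid in the frame of stand between 0.045 and 0.054 m and angle between the y axis of plate_mid and the y axis of stand, either way round below 0.25 rad and angle between plate_mid's own z axis and vertical below 0.06 rad and linear speed of plate below 0.02 m/s and contact force between the fingers and plate below 0.05 N); the robot touches nothing.
It fails at once if the display base falls towards the bench (its centre comes below 30 mm) (height (world z) of plate_mid below 0.03 m).
It fails at once if the display base is let go, away from the jig, with its centre more than 25 mm above its place on the posts (horizontal distance between plate_mid and jig above 0.125 m and height (world z) of plate_mid above 0.074 m and contact force between the fingers and plate below 0.02 N).
It fails at once if a bystander is moved by more than 30 mm (distance of any of shell_a, shell_b, shell_c, jar_a, jar_b, glue, sander, cutters from where it was at the start of the episode above 0.03 m).
It also fails if it takes over 56 s, if anything falls off the work surface, if the arm or the gripper's body presses on something with over 40 N, if the wrist force passes 120 N, or if a joint passes its speed limit or range.

### The arm

A 6-joint arm with a two-finger parallel gripper is mounted at the origin on the work surface. World frame = base frame: x ahead of the robot, y to its left, z up, the work surface at z = 0. Lengths are in m, angles in rad, forces in N, time in s.
With the tool pointing down it reaches from about 0.375 to 0.975 m from the base axis. Payload 3.8 kg.
Tool frame: the origin (TCP) lies midway between the tips of the shut fingers; the grasp point (between the pads) lies 19 mm behind it; z points along the fingers, y is the line along which they close (so a half turn about z gives the same grasp; the last joint's range is limited). The gripper opens to 85 mm and grips with 20 to 120 N. Pads are 22 mm wide; open, the fingers measure 114 mm over their backs; the gripper's body (76 mm by 85 mm) begins 54 mm behind the grasp point. The pads swing forward as they close: fully open they stand 13 mm farther back than shut.
Start: joints at [-1.32, 0.264, 1.604, -0, 1.274, -0.037], TCP at [0.192, -0.647, 0.231] pointing down, gripper open.
Joint ranges: [-2.63, 2.63], [-0.94, 2.18], [0.31, 2.57], [-1.31, 4.45], [0, 2.66], [-2.55, 2.55]. Speed limits (rad/s): [2.57, 2.57, 3.14, 3.14, 3.14, 3.14].

### API

Orientations are given as a rotation vector (axis times angle).
In Python, from workcell import bot gives the robot as it stands.
- The arm moves only by the tool servo_tool, never from a script. Its argument "series" is a list of rows, each a list of 7 numbers: the shift along the world's x, y, z in units of 0.15 m (1.0 is 0.15 m), then the turn, a rotation vector about the world's x, y, z in units of 180 degrees (1.0 is 180 degrees), then the closure, from 0 (fully open) to 1 (shut). A call has 1 to 20 rows; each row is the pose to reach, as a shift and turn from the pose commanded when the call began, turning the shorter way round; what a row does not reach only later rows make up. A row lasts 1/10 s, in which the tool goes at most 50 mm and 8.59 degrees, less where a joint would pass 70% of its speed; a pose out of reach is approached as far as the arm can. A call with a number of a shift or a turn outside -1 to 1 is refused whole. A call with a gripper value outside its range is refused whole. The fingers move at their own pace and stop on an object; "newtons" is the grip in N (left out, the last holds). Time passes only in rows, so rows that repeat a pose let the fingers close. It gives the time, the measured TCP pose, the force, the opening and the grip force at its end, in the units of the state.
- bot.read_state(): the state, without advancing time (a new reading comes with each control period).
- bot.read_camera(name): name is "side" or "top"; returns the picture (384x512x3 uint8, red, green, blue); there is no depth.
- bot.camera_info(name): a dict with "vertical_fov" (degrees; the focal length in pixels is half the picture's height over the tangent of half this angle, whatever the lens; pixels are square), "cx", "cy" (the principal point, pixels), "R" (3x3) and "t" (3): a world point X has camera coordinates R X + t. Camera axes: x right, y down, z forward; pixel columns grow to the right and rows downward; lengths in m; the calibration is good to about 2 mm. A picture is of the moment at which its call begins. camera_info takes no time and is no camera call.
- bot.finish_job(): hands the job in; it is judged then, once.
Trained networks look in the newest picture that a camera, given by its name, has taken for a name from the list of things; names that differ only in an ending like _2 or _b are one class to them, and where a whole thing is asked for, a point or a joint stands for the part that bears it (a point fixed in the world has none). Each returns a list of dicts, best first, with "score" (0 to 1); they miss things now and then, are a little off and sometimes report something else, mostly with a low value. They report only what shows in the picture. A call takes as long as a camera call. They do not tell look-alikes from the thing itself.
- bot.recognise(target, camera): "box" ([left, top, right, bottom] as shares, 0 to 1, of the picture: columns of its width, rows of its height, round what is visible of it).
- bot.trace(target, camera): "mask" (384x512 bool, what is visible of it) and "box" ([left, top, right, bottom] as shares, 0 to 1, of the picture: columns of its width, rows of its height, round what is visible of it).
- bot.mark_of(target, camera): "at" ([row, column] as shares, 0 to 1, of the picture: columns of its width, rows of its height: a listed point, or the origin of a listed thing).
The state is a dict: "time": time; "q": joint angles; "joint_vel": joint speeds; "joint_torque": joint torques, N m; "tool_pos": TCP position; "tcp_rot": TCP orientation; "wrist_force": force on the tool from outside, world axes, zero at the start; "torque": the same for the moment, N m; "width": opening from 0.0 (shut) to 1.0 (fully open); "grip_force": force on a finger pad.
Only numpy, scipy, OpenCV 4.12 (cv2) and the standard library are available. Lean on these libraries where they do the work, as an engineer would, in place of code of your own. Each camera call takes 0.05 s, during which the arm holds its last target. There are 200 camera calls.

## Working session

There is one attempt and no reset: what is moved stays moved. The work goes in short steps, Python scripts to look and compute and a tool call to move; the robot and the scene stay as the last step left them, time stands still between calls to the robot, and variables do not carry over. Pictures are saved under pics/ and viewed, at most 13 in all, crops included, and the job is handed in when it is done.

Besides the shell and the picture viewer there is one more tool, called as name([rows], argument=value, ...), one row to a line, values as JSON. servo_tool: Moves the arm, as the interface text tells. Shifts and turns lie within -1 to 1; 1 stands for 0.15 m of shift or 180 degrees of turn. Its arguments: {"type":"object","properties":{"series":{"type":"array","items":{"type":"array","items":{"type":"number"}}},"newtons":{"type":"number"}},"required":["series"]}

```bash
mkdir -p pics
python3 - <<'E'
from workcell import bot
import cv2
for n in("top","side"):
    im=bot.read_camera(n); cv2.imwrite(f"pics/{n}0.png",cv2.resize(im[:,:,::-1],(800,600),interpolation=cv2.INTER_CUBIC)); c=bot.camera_info(n); print(n,c)
    for t in("plate_mid","jig","stand"):
        print(t,[(round(d["score"],2),[round(float(a*s),1) for a,s in zip(d["at"],(384,512))]) for d in bot.mark_of(t,n)])
s=bot.read_state(); print(s["time"],s["tcp_rot"],s["tool_pos"])
E
```

```text
top {'vertical_fov': 54.24411456030898, 'cx': 251.1167175239015, 'cy': 190.30215473010728, 'R': array([[-0.01099628, -0.99993141,  0.00403232],
       [-0.99792109,  0.0107179 , -0.06355014],
       [ 0.06350256, -0.00472275, -0.9979705 ]]), 't': array([0.05924604, 0.48372845, 1.35085435])}
plate_mid [(0.85, [174.1, 319.9]), (0.73, [206.2, 364.0])]
jig [(0.78, [180.3, 318.0])]
stand [(0.89, [172.1, 215.1]), (0.81, [229.7, 94.4]), (0.72, [275.8, 182.0])]
side {'vertical_fov': 56.89931784858979, 'cx': 254.7371834314775, 'cy': 193.99593447538226, 'R': array([[-0.96132302, -0.27537792,  0.00500587],
       [-0.14443164,  0.48855748, -0.86049468],
       [ 0.23451558, -0.82793635, -0.50943483]]), 't': array([0.45957459, 0.09241096, 1.07321984])}
plate_mid [(0.86, [154.4, 257.3]), (0.73, [157.3, 292.7])]
jig [(0.92, [173.7, 257.4])]
stand [(0.69, [230.2, 203.0]), (0.57, [285.4, 337.0])]
0.4 [-3.10874719e+00 -4.50382546e-01  7.41130529e-05] [ 0.1915206  -0.64712389  0.23106558]
```

View pics/top0.png

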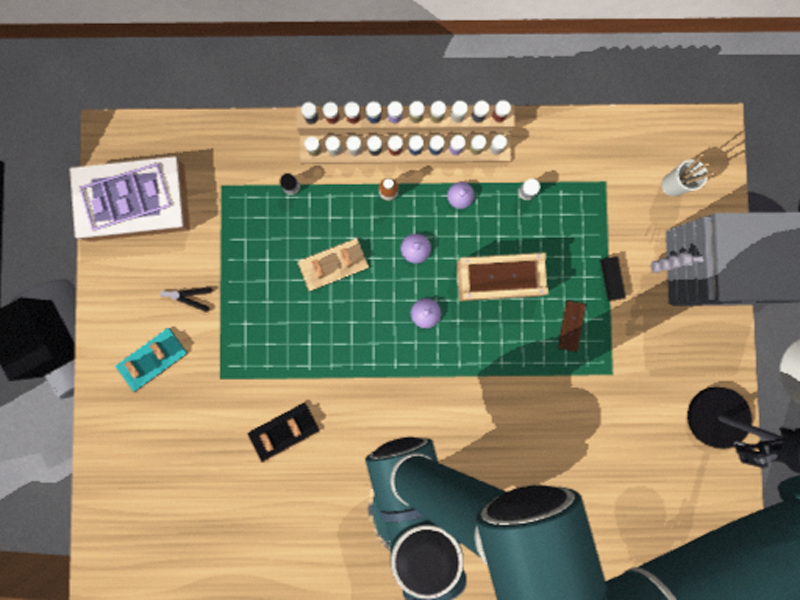

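View pics/side0.png

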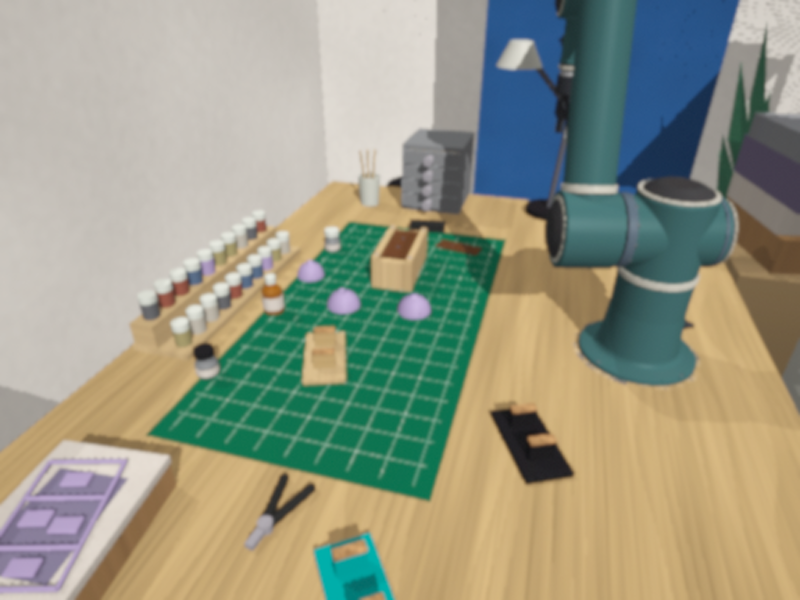

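Candidates (800x600 top picture):
- **Board:** the dark one in the plywood jig at (502,277), or the smaller dark one on the mat at (571,326). The one in the jig is meant, because it is larger and in the groove.
- **Stand:** plywood (333,265), turquoise (152,358) or black (284,432). The plywood one is meant.

I'll confirm in one crop and measure.

```bash
cat > h.py <<'E'
from workcell import bot
import cv2, numpy as np
from scipy.optimize import least_squares
def cam(n):
    c=bot.camera_info(n); f=192/np.tan(np.radians(c["vertical_fov"])/2)
    return f,c["cx"],c["cy"],np.array(c["R"]),np.array(c["t"])
def back(n,uv,z):
    f,cx,cy,R,t=cam(n); uv=np.atleast_2d(uv).astype(float)
    d=np.c_[(uv[:,0]-cx)/f,(uv[:,1]-cy)/f,np.ones(len(uv))]@R; o=-R.T@t
    return o+d*((z-o[2])/d[:,2])[:,None]
def proj(n,X):
    f,cx,cy,R,t=cam(n); p=np.atleast_2d(X)@R.T+t
    return np.c_[cx+f*p[:,0]/p[:,2],cy+f*p[:,1]/p[:,2]]
def rect(n,mask,z):
    c=max(cv2.findContours(mask.astype(np.uint8),cv2.RETR_EXTERNAL,cv2.CHAIN_APPROX_NONE)[0],key=cv2.contourArea)[:,0]
    P=back(n,c,z)[:,:2]; (x,y),(w,h),a=cv2.minAreaRect((P*1000).astype(np.float32))
    if w>h: a-=90;w,h=h,w
    return [round(v,1) for v in(x,y,w,h,a)]   # mm, a = angle of local y axis from world y (deg)
E
python3 - <<'E'
from h import *
im=bot.read_camera("top"); cv2.imwrite("pics/crop.png",cv2.resize(im[140:250,175:405,::-1],(800,383),interpolation=cv2.INTER_CUBIC))
for n in("top","side"):
    if n=="side": bot.read_camera("side")
    for t,z in(("plate_mid",.078),("jig",.079),("stand",.01)):
        for d in bot.trace(t,n):
            m=d["mask"]; print(n,t,round(d["score"],2),m.sum(),[round(float(v)) for v in np.array(d["box"])*[512,384,512,384]],rect(n,m,z))
    for t in("sander","shell_a","jar_a","glue"):
        print(n,t,[(round(d["score"],2),back(n,[d["at"][1]*512,d["at"][0]*384],0)[0].round(3).tolist()) for d in bot.mark_of(t,n)])
# triangulate marks
for t in("plate_mid","jig","stand"):
    print(t,[(n,[ (round(d["at"][1]*512,1),round(d["at"][0]*384,1)) for d in bot.mark_of(t,n)],[back(n,[d["at"][1]*512,d["at"][0]*384],.074 if t[0]=="p" else 0)[0].round(4).tolist() for d in bot.mark_of(t,n)]) for n in("top","side")])
E
```

```text
top plate_mid 0.7 373 [355, 192, 375, 226] [414.4, -343.2, 43.8, 107.1, 78.3]
top plate_mid 0.6 736 [298, 169, 344, 185] [523.8, -193.3, 63.3, 151.9, 3.0]
top jig 0.63 864 [290, 165, 353, 197] [522.2, -190.1, 99.0, 201.4, 2.8]
top stand 0.93 814 [75, 214, 118, 247] [348.0, 615.4, 73.3, 149.1, 35.8]
top stand 0.79 934 [158, 259, 204, 293] [175.1, 310.1, 79.3, 153.8, 27.2]
top stand 0.61 802 [194, 155, 236, 188] [563.7, 194.0, 76.1, 149.0, 22.6]
top sander [(0.56, [0.527, -0.468, 0.0])]
top shell_a [(0.79, [0.598, 0.009, 0.0]), (0.66, [0.467, -0.027, 0.0]), (0.51, [0.731, -0.108, 0.0]), (0.31, [0.502, 0.544, 0.0])]
top jar_a [(0.71, [0.727, -0.107, 0.0]), (0.58, [0.736, -0.256, 0.0]), (0.42, [0.746, 0.291, 0.0])]
top glue [(0.54, [0.736, 0.066, 0.0])]
side plate_mid 0.67 270 [243, 148, 270, 165] [530.3, -186.4, 58.2, 154.9, 3.1]
side plate_mid 0.53 151 [279, 154, 307, 165] [393.0, -212.0, 49.5, 101.2, 77.9]
side jig 0.85 812 [238, 145, 275, 186] [514.1, -129.4, 116.8, 320.8, 3.6]
side stand 0.87 887 [190, 210, 220, 245] [570.7, 186.7, 75.3, 180.3, 20.8]
side stand 0.81 1527 [313, 259, 
[... 336 characters left out ...]
, -0.244, 0.0]), (0.65, [0.759, 0.278, 0.0]), (0.6, [0.531, -0.202, 0.0])]
side glue [(0.59, [0.745, 0.06, 0.0])]
plate_mid [('top', [(320.1, 175.6), (361.1, 206.3)], [[0.5295, -0.1877, 0.074], [0.4207, -0.3281, 0.074]]), ('side', [(257.3, 153.6), (293.5, 159.6)], [[0.5298, -0.2142, 0.074], [0.3889, -0.2008, 0.074]])]
jig [('top', [(316.2, 181.3)], [[0.5161, -0.1869, 0.0]]), ('side', [(257.8, 174.3), (274.7, 145.2)], [[0.5201, -0.1892, 0.0], [0.5234, -0.4847, 0.0]])]
stand [('top', [(99.2, 229.4), (214.2, 170.2), (178.3, 276.0)], [[0.3481, 0.6106, 0.0], [0.5613, 0.1895, 0.0], [0.1764, 0.3217, 0.0]]), ('side', [(336.7, 286.2), (202.9, 228.1)], [[0.1818, 0.3184, 0.0], [0.5836, 0.1906, -0.0]])]
```

View pics/crop.png

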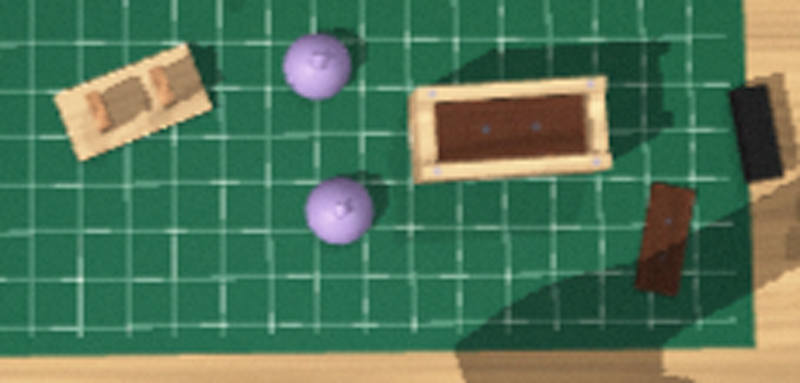

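The crop confirms it. The larger board is in the jig's groove at crop (510,128), the smaller look-alike lies on the mat at (666,240), and the plywood stand is at (132,100). Next I'll refine the poses by fitting the block models to the colour silhouettes.

```bash
cat > fit.py <<'E'
from h import *
from scipy.optimize import minimize
def box(x0,x1,y0,y1,z0,z1): return np.array([[x,y,z] for x in(x0,x1) for y in(y0,y1) for z in(z0,z1)])
JIG=[box(-.046,.046,-.095,.095,0,.079)]
STAND=[box(-.0375,.0375,-.075,.075,0,.01)]+[box(-.02,.02,s-.007,s+.007,.01,.045) for s in(-.035,.035)]
PLATE=[box(-.03,.03,-.075,.075,-.004,.004)]
S=8
def render(n,model,p,z,win):
    c,s=np.cos(p[2]),np.sin(p[2]); l,t,r,b=win
    m=np.zeros(((b-t)*S,(r-l)*S),np.uint8)
    for B in model:
        X=np.c_[p[0]+c*B[:,0]-s*B[:,1],p[1]+s*B[:,0]+c*B[:,1],B[:,2]+z]
        uv=(proj(n,X)-[l,t]+.5)*S-.5
        cv2.fillConvexPoly(m,cv2.convexHull((uv*16).round().astype(np.int32)),255,shift=4)
    return cv2.resize(m,(r-l,b-t),interpolation=cv2.INTER_AREA)/255.
def fit(views,model,p0,z,soft):
    data=[]
    for n in views:
        im=bot.read_camera(n).astype(float); c,s=np.cos(p0[2]),np.sin(p0[2])
        B=np.vstack(model); uv=proj(n,np.c_[p0[0]+c*B[:,0]-s*B[:,1],p0[1]+s*B[:,0]+c*B[:,1],B[:,2]+z])
        l,t=(uv.min(0)-5).astype(int); r,b=(uv.max(0)+6).astype(int); data.append((n,soft(im)[t:b,l:r],(l,t,r,b)))
    cost=lambda d:sum(((render(n,model,[p0[0]+d[0]/100,p0[1]+d[1]/100,p0[2]+d[2]/10],z,w)-M)**2).mean() for n,M,w in data)
    r=minimize(cost,[0,0,0],method="Nelder-Mead",options=dict(initial_simplex=[[0,0,0],[.8,0,0],[0,.8,0],[0,0,.8]],xatol=.005,fatol=1e-7))
    d=r.x; return (p0+np.array([d[0]/100,d[1]/100,d[2]/10])).round(4).tolist(),round(r.fun,4)
warm=lambda im:np.clip((im[...,0]/(im[...,1]+1)-.6)/.4,0,1)
dark=lambda im:np.clip((im[...,0]/(im[...,2]+1)-1.0),0,1)
E
python3 - <<'E'
from fit import *
for v in(["top"],["side"],["top","side"]):
    for nm,m,p,z,s in(("jig",JIG,[.522,-.19,.05],0,warm),("stand",STAND,[.563,.192,-.38],0,warm),("stand+",STAND,[.563,.192,.38],0,warm),("jig-",JIG,[.522,-.19,-.05],0,warm)):
        print(v,nm,fit(v,m,np.array(p),z,s))
im=bot.read_camera("top"); print(im[176,300:345:4].tolist(), im[176,285:296].tolist())
E
```

```text
['top'] jig ([0.5276, -0.1933, 0.0489], np.float64(0.0082))
['top'] stand ([0.566, 0.1944, 0.3693], np.float64(0.0059))
['top'] stand+ ([0.5658, 0.1944, 0.3692], np.float64(0.0058))
['top'] jig- ([0.5276, -0.1935, 0.049], np.float64(0.0084))
['side'] jig ([0.5303, -0.1963, 0.0228], np.float64(0.1463))
['side'] stand ([0.5683, 0.1929, 0.36], np.float64(0.0148))
['side'] stand+ ([0.5683, 0.193, 0.3627], np.float64(0.0243))
['side'] jig- ([0.53, -0.1951, 0.023], np.float64(0.1456))
['top', 'side'] jig ([0.5285, -0.1933, 0.0318], np.float64(0.1604))
['top', 'side'] stand ([0.5665, 0.1936, 0.3615], np.float64(0.0224))
['top', 'side'] stand+ ([0.5663, 0.1938, 0.3676], np.float64(0.0341))
['top', 'side'] jig- ([0.5284, -0.193, 0.0348], np.float64(0.1601))
[[140, 100, 73], [97, 57, 39], [99, 58, 41], [99, 59, 41], [97, 59, 39], [100, 58, 40], [103, 61, 44], [87, 75, 79], [96, 55, 36], [97, 53, 37], [98, 57, 40], [159, 130, 96]] [[35, 104, 75], [37, 108, 78], [39, 107, 78], [35, 107, 75], [36, 104, 73], [36, 98, 72], [35, 98, 68], [136, 141, 109], [205, 180, 142], [209, 174, 129], [230, 196, 148]]
```

servo_tool([
  [0.552,0.939,0,0,0,0.106,1],
  [0.552,0.939,0,0,0,0.106,1],
  [0.552,0.939,0,0,0,0.106,1],
  [0.552,0.939,0,0,0,0.106,1],
], newtons=60)

```text
time: 3.05
tool_pos: [0.2761, -0.5025, 0.2312]
tcp_rot: [-2.988, -0.964, -0.002]
wrist_force: [-0.2, 0.2, 0.3]
width: 0.333
grip_force: 0.0
```

servo_tool([
  [0.552,0.939,0,0,0,0.106,1],
  [0.552,0.939,0,0,0,0.106,1],
  [0.552,0.939,0,0,0,0.106,1],
  [0.552,0.939,0,0,0,0.106,1],
])

```text
time: 3.45
tool_pos: [0.3588, -0.3624, 0.2315]
tcp_rot: [-2.788, -1.446, -0.002]
wrist_force: [0.4, -1.0, 0.7]
width: -0.001
grip_force: 0.0
```

servo_tool([
  [0.552,0.939,0,0,0,0.106,1],
  [0.552,0.939,0,0,0,0.106,1],
  [0.552,0.939,0,0,0,0.106,1],
  [0.552,0.939,0,0,0,0.106,1],
])

```text
time: 3.85
tool_pos: [0.4418, -0.2221, 0.2317]
tcp_rot: [2.51, 1.888, 0.002]
wrist_force: [-0.1, -0.8, 0.1]
width: -0.003
grip_force: 0.0
```

servo_tool([
  [0.552,0.939,0,0,0,0.106,1],
  [0.552,0.939,0,0,0,0.106,1],
  [0.552,0.939,0,0,0,0.106,1],
  [0.552,0.939,0,0,0,0.106,1],
  [0.552,0.939,0,0,0,0.106,1],
])

```text
time: 4.35
tool_pos: [0.5238, -0.0833, 0.2313]
tcp_rot: [2.164, 2.277, -0.001]
wrist_force: [0.8, -0.4, 0.3]
width: -0.002
grip_force: 0.0
```

servo_tool([
  [0,0,-0.3,0,0,0,1],
  [0,0,-0.6,0,0,0,1],
  [0,0,-0.9,0,0,0,1],
  [0,0,-0.98,0,0,0,1],
  [0,0,-0.98,0,0,0,1],
])

```text
time: 4.85
tool_pos: [0.5203, -0.0851, 0.0822]
tcp_rot: [-2.166, -2.27, 0.005]
wrist_force: [-0.3, -0.4, -0.1]
width: 0.005
grip_force: 0.0
```

Run:
```python
from h import *
s=bot.read_state(); print(s["tool_pos"],s["q"])
a=bot.read_camera("side")[120:200,210:310]; b=bot.read_camera("top")[140:220,270:370]
cv2.imwrite("pics/low.png",cv2.resize(np.hstack([a,b])[:,:,::-1],(800,320),interpolation=cv2.INTER_CUBIC))
```

```text
[ 0.52027508 -0.08505652  0.08216692] [-2.08899475e-01  1.33238056e-01  2.05599199e+00 -7.41663577e-04
  9.57924412e-01 -2.55381400e-01]
```

View pics/low.png

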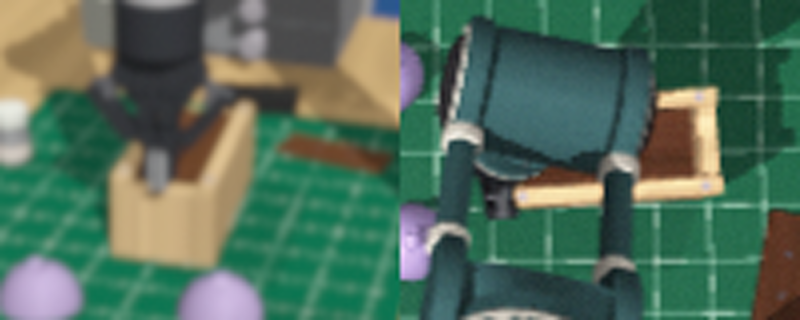

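servo_tool([
  [0.016,0,-0.06,0,0,0,1],
  [0.016,0,-0.06,0,0,0,1],
  [0.02,-0.06,-0.06,0,0,0,1],
  [0.022,-0.12,-0.06,0,0,0,1],
  [0.025,-0.18,-0.06,0,0,0,1],
  [0.028,-0.24,-0.06,0,0,0,1],
  [0.031,-0.3,-0.06,0,0,0,1],
  [0.034,-0.36,-0.06,0,0,0,1],
  [0.037,-0.42,-0.06,0,0,0,1],
  [0.039,-0.46,-0.06,0,0,0,1],
  [0.04,-0.5,-0.06,0,0,0,1],
  [0.04,-0.5,-0.06,0,0,0,1],
])

```text
time: 6.15
tool_pos: [0.5291, -0.1598, 0.0756]
tcp_rot: [2.166, 2.274, -0.0]
wrist_force: [-0.2, 1.4, 4.4]
width: 0.003
grip_force: 1.3
```

Run:
```python
from h import *
a=bot.read_camera("side")[120:200,210:310]; b=bot.read_camera("top")[140:220,290:390]
cv2.imwrite("pics/push.png",cv2.resize(np.hstack([a,b])[:,:,::-1],(800,320),interpolation=cv2.INTER_CUBIC))
```

```text
(no output)
```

View pics/push.png

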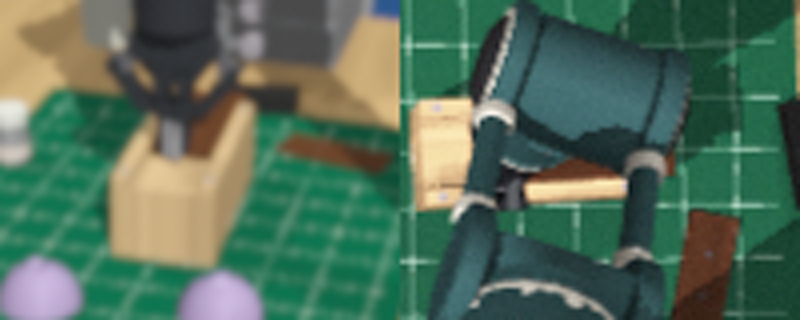

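```bash
cat > pl.py <<'E'
from h import *
im=bot.read_camera("top").astype(float)
# sample along the line jig x=0..., outside far end: report dark-red run
jig=np.array([.528,-.1935]);th=.049;ex=np.array([np.cos(th),np.sin(th)]);ey=np.array([-np.sin(th),np.cos(th)])
for lx in(-.022,-.012,0,.012,.022):
    s=np.arange(-.20,-.06,.002); P=np.array([[*(jig+ex*lx+ey*k),.078] for k in s]); uv=proj("top",P).astype(np.float32)
    v=cv2.remap(im.astype(np.float32),uv[:,0],uv[:,1],cv2.INTER_LINEAR)[:,0]if 0 else cv2.remap(im.astype(np.float32),uv[None,:,0].copy(),uv[None,:,1].copy(),cv2.INTER_LINEAR)[0]
    r=v[:,0]/(v[:,1]+1); k=np.argmax(r>1.0); print(lx,"far end s=",round(float(s[k]),3),"mid=",round(float(s[k])+.075,3))
print(bot.read_state()["tool_pos"])
E
python3 pl.py
```

```text
-0.022 far end s= -0.124 mid= -0.049
-0.012 far end s= -0.122 mid= -0.047
0 far end s= -0.2 mid= -0.125
0.012 far end s= -0.2 mid= -0.125
0.022 far end s= -0.2 mid= -0.125
[ 0.52858605 -0.15905846  0.07497303]
```

The board has moved to about −48 mm along the jig, close to the prediction. I'll push another 32 mm.

servo_tool([
  [0.004,-0.06,0.01,0,0,0,1],
  [0.006,-0.11,0.01,0,0,0,1],
  [0.008,-0.15,0.01,0,0,0,1],
  [0.01,-0.18,0.01,0,0,0,1],
  [0.01,-0.2,0.01,0,0,0,1],
  [0.01,-0.215,0.01,0,0,0,1],
  [0.01,-0.215,0.01,0,0,0,1],
])

```text
time: 7.0
tool_pos: [0.5303, -0.1914, 0.0768]
tcp_rot: [2.167, 2.275, -0.0]
wrist_force: [0.1, 0.8, 0.1]
width: 0.0
grip_force: 0.0
```

servo_tool([
  [0,0.03,0,0,0,0,1],
  [0,0.03,0.3,0,0,0,1],
  [0,0.03,0.8,0,0,0,0],
  [0,0.03,0.8,0,0,0,0],
])

```text
time: 7.4
tool_pos: [0.5323, -0.1868, 0.2014]
tcp_rot: [2.162, 2.272, 0.004]
wrist_force: [0.7, 0.0, 0.7]
width: 0.334
grip_force: 0.0
```

servo_tool([
  [0,0.9,0,0,0,0,0],
  [0,0.9,0,0,0,0,0],
  [0,0.9,0,0,0,0,0],
  [0,0.9,0,0,0,0,0],
])

```text
time: 7.8
tool_pos: [0.5298, -0.0473, 0.1969]
tcp_rot: [-2.16, -2.279, -0.002]
wrist_force: [-0.4, -0.8, -0.3]
width: 0.992
grip_force: 0.0
```

```bash
python3 pl.py
python3 - <<'E'
from h import *
a=bot.read_camera("side")[120:200,210:310]; b=bot.read_camera("top")[140:220,290:390]
cv2.imwrite("pics/out.png",cv2.resize(np.hstack([a,b])[:,:,::-1],(800,320),interpolation=cv2.INTER_CUBIC))
E
```

```text
-0.022 far end s= -0.156 mid= -0.081
-0.012 far end s= -0.154 mid= -0.079
0 far end s= -0.154 mid= -0.079
0.012 far end s= -0.156 mid= -0.081
0.022 far end s= -0.156 mid= -0.081
[ 0.52999625 -0.04929045  0.19688156]
```

View pics/out.png

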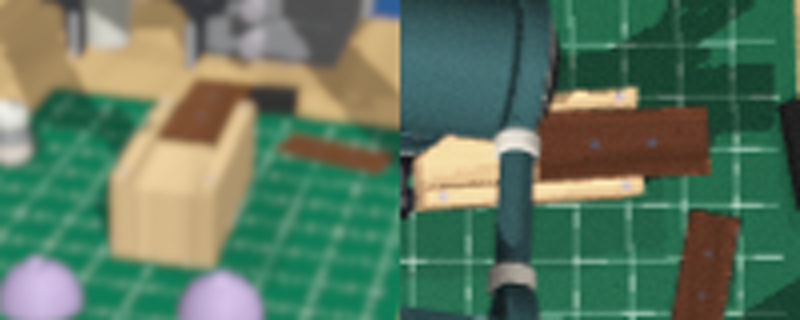

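The board now sticks out about 65 mm, its far end at crop (710,142) against the jig's end at (640,142). I'll move above the protruding part.

servo_tool([
  [0.01,-0.86,0,0,0,0,0],
  [0.01,-0.86,0,0,0,0,0],
  [0.01,-0.86,0,0,0,0,0],
])

```text
time: 8.25
tool_pos: [0.5315, -0.1847, 0.1969]
tcp_rot: [2.168, 2.272, -0.002]
wrist_force: [0.4, 0.4, 0.4]
width: 1.002
grip_force: 0.0
```

servo_tool([
  [0.014,-0.86,0,0,0,0,0],
  [0.014,-0.86,0,0,0,0,0],
  [0.014,-0.86,0,0,0,0,0],
  [0.014,-0.86,0,0,0,0,0],
  [0.014,-0.86,0,0,0,0,0],
])

```text
time: 8.75
tool_pos: [0.533, -0.3112, 0.1963]
tcp_rot: [-2.169, -2.271, -0.0]
wrist_force: [0.2, 0.4, -0.3]
width: 0.998
grip_force: 0.0
```

servo_tool([
  [0.003,0.02,-0.3,0,0,0,0],
  [0.003,0.02,-0.6,0,0,0,0],
  [0.003,0.02,-0.85,0,0,0,0],
  [0.003,0.02,-0.98,0,0,0,0],
  [0.003,0.02,-0.98,0,0,0,0],
])

```text
time: 9.25
tool_pos: [0.531, -0.3034, 0.0455]
tcp_rot: [-2.159, -2.27, 0.002]
wrist_force: [0.1, 1.2, 0.3]
width: 0.999
grip_force: 0.0
```

Run:
```python
from h import *
s=bot.read_state(); print(s["tool_pos"],s["wrist_force"],s["q"])
a=bot.read_camera("side")[110:190,210:310]; b=bot.read_camera("top")[140:220,290:390]
cv2.imwrite("pics/gr.png",cv2.resize(np.hstack([a,b])[:,:,::-1],(800,320),interpolation=cv2.INTER_CUBIC))
```

```text
[ 0.53098954 -0.30342311  0.0454626 ] [0.1337422  1.15523962 0.33188012] [-5.59994477e-01  3.26345229e-01  1.89413294e+00  2.66075237e-04
  9.29988586e-01 -6.10145688e-01]
```

View pics/gr.png

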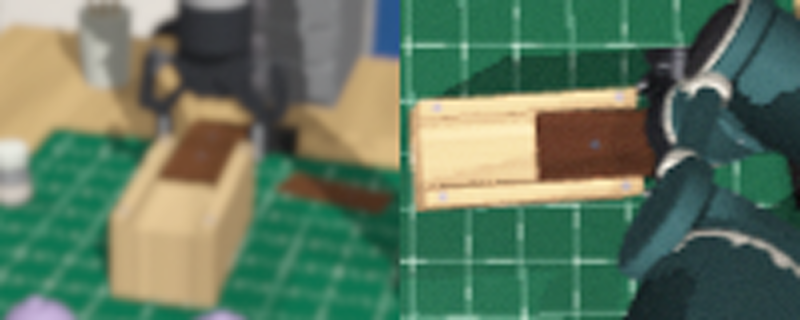

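The fingers straddle the protruding board just past the jig's end, at right-panel x of about 660. Closing the gripper.

servo_tool([
  [0,-0.015,0.01,0,0,0,0.1],
  [0,-0.015,0.01,0,0,0,1],
  [0,-0.015,0.01,0,0,0,1],
  [0,-0.015,0.01,0,0,0,1],
  [0,-0.015,0.01,0,0,0,1],
  [0,-0.015,0.01,0,0,0,1],
], newtons=70)

```text
time: 9.95
tool_pos: [0.536, -0.3099, 0.0543]
tcp_rot: [2.164, 2.272, 0.001]
wrist_force: [-1.6, 0.6, 6.3]
width: 0.685
grip_force: 72.7
```

servo_tool([
  [0,0,0.05,0,0,0,1],
  [0,0,0.15,0,0,0,1],
  [0,0,0.3,0,0,0,1],
  [0,0,0.45,0,0,0,1],
  [0,0,0.5,0,0,0,1],
  [0,0,0.5,0,0,0,1],
])

```text
time: 10.55
tool_pos: [0.5355, -0.3096, 0.1288]
tcp_rot: [2.163, 2.273, 0.001]
wrist_force: [-0.4, -0.4, 0.1]
width: 0.682
grip_force: 75.5
```

Run:
```python
from h import *
s=bot.read_state(); print(s["tool_pos"],s["wrist_force"],s["width"],s["grip_force"])
a=bot.read_camera("side")[90:190,210:335]; b=bot.read_camera("top")[130:230,285:410]
cv2.imwrite("pics/lift.png",cv2.resize(np.hstack([a,b])[:,:,::-1],(800,320),interpolation=cv2.INTER_CUBIC))
```

```text
[ 0.53546502 -0.3096027   0.12880272] [-0.38439786 -0.38155702  0.13484401] 0.6818051551858701 75.50192508730106
```

View pics/lift.png

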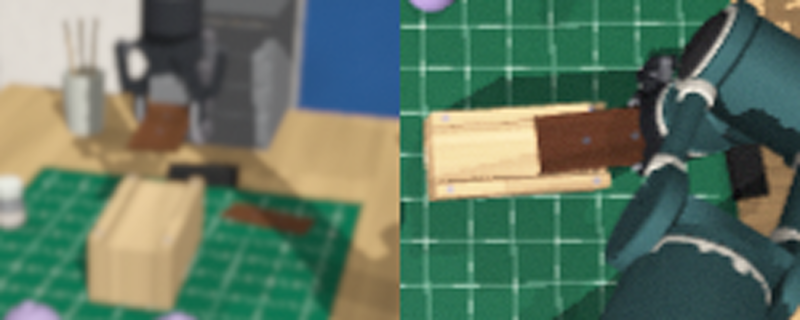

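The board is lifted and held: near edge at side panel (155,150) and top panel (538,145). I'll check its tilt and offset by fitting, and work out the carry.

Run:
```python
from h import *
bl=lambda im:((im[...,0]/(im[...,1]+1.)>1.3)&(im[...,0]<150)).astype(np.uint8)
E={}
s=bot.read_state(); T=np.array(s["tool_pos"]); print(T)
for n,w in(("top",(322,160,375,190)),("side",(240,115,280,145))):
    im=bot.read_camera(n).astype(float); l,t,r,b=w; m=bl(im)[t:b,l:r]
    k,lab,st,_=cv2.connectedComponentsWithStats(m); i=1+np.argmax(st[1:,4]); ys,xs=np.nonzero(lab==i); print(n,st[i])
    (cx,cy),(ww,hh),a=cv2.minAreaRect(np.c_[xs+l,ys+t].astype(np.float32)); print(n,(cx,cy),(ww,hh),a)
    print(cv2.approxPolyDP(cv2.convexHull(np.c_[xs+l,ys+t].astype(np.int32)),1.6,True)[:,0].tolist())
    # predicted corners for level plate with offset 36.5 mm
    th=np.radians(2.85);R=np.array([[np.cos(th),-np.sin(th)],[np.sin(th),np.cos(th)]])
    for tilt in(-.06,0,.06):
        C=[]
        for x,y in((-.03,.111),(.03,.111),(.03,.02),(-.03,.02)):
            p=T[:2]+R@[x,y]; C.append([*p,.0783+T[2]-.0543+tilt*y])
        print(tilt,proj(n,C).round(1).tolist())
```

```text
[ 0.53383854 -0.30855368  0.12590184]
top [  5   3  35  22 577]
top (344.1493225097656, 173.6685028076172) (18.31983757019043, 33.44679260253906) 83.9909896850586
[[360, 180], [329, 184], [327, 167], [358, 163], [361, 174]]
-0.06 [[327.7, 182.8], [326.4, 164.8], [354.2, 163.0], [355.6, 181.0]]
0 [[328.1, 182.6], [326.8, 164.6], [354.3, 162.9], [355.7, 181.0]]
0.06 [[328.6, 182.5], [327.2, 164.3], [354.4, 162.9], [355.8, 180.9]]
side [ 10   9  19  15 217]
side (259.0, 131.0) (14.0, 18.0) 90.0
[[268, 125], [268, 132], [264, 138], [250, 136], [257, 124]]
-0.06 [[264.7, 138.7], [248.6, 137.2], [254.3, 127.4], [269.6, 128.7]]
0 [[264.7, 136.9], [248.6, 135.5], [254.3, 127.1], [269.6, 128.4]]
0.06 [[264.8, 135.2], [248.6, 133.7], [254.3, 126.8], [269.6, 128.1]]
```

servo_tool([
  [0.015,0.16,0.03,0,0,0.004,1],
  [0.035,0.36,0.06,0,0,0.01,1],
  [0.055,0.58,0.1,0,0,0.016,1],
  [0.075,0.78,0.1,0,0,0.022,1],
])

```text
time: 11.15
tool_pos: [0.5452, -0.1906, 0.1406]
tcp_rot: [-2.085, -2.348, 0.0]
wrist_force: [0.7, -0.0, 0.6]
width: 0.681
grip_force: 75.4
```

servo_tool([
  [0.02,0.2,0,0,0,0.004,1],
  [0.035,0.4,0,0,0,0.01,1],
  [0.055,0.6,0,0,0,0.016,1],
  [0.075,0.78,0,0,0,0.022,1],
])

```text
time: 11.55
tool_pos: [0.5558, -0.0732, 0.1398]
tcp_rot: [-2.001, -2.418, 0.002]
wrist_force: [0.3, 0.4, -0.4]
width: 0.675
grip_force: 75.4
```

servo_tool([
  [0.02,0.2,0,0,0,0.004,1],
  [0.035,0.4,0,0,0,0.01,1],
  [0.055,0.6,0,0,0,0.016,1],
  [0.075,0.78,0,0,0,0.022,1],
])

```text
time: 11.95
tool_pos: [0.567, 0.0436, 0.1397]
tcp_rot: [-1.916, -2.487, 0.003]
wrist_force: [0.1, -0.1, 0.5]
width: 0.683
grip_force: 75.4
```

servo_tool([
  [0.02,0.2,0,0,0,0.004,1],
  [0.035,0.4,0,0,0,0.01,1],
  [0.055,0.6,0,0,0,0.016,1],
  [0.075,0.74,0,0,0,0.022,1],
  [0.075,0.78,0,0,0,0.022,1],
  [0.075,0.78,0,0,0,0.022,1],
  [0.075,0.78,0,0,0,0.022,1],
])

```text
time: 12.65
tool_pos: [0.5788, 0.1583, 0.1405]
tcp_rot: [-1.832, -2.551, 0.003]
wrist_force: [-0.2, -0.1, -1.0]
width: 0.688
grip_force: 75.4
```

Run:
```python
from h import *
s=bot.read_state(); print(s["tool_pos"],s["tcp_rot"],s["wrist_force"],s["width"],s["grip_force"])
a=bot.read_camera("side")[140:270,130:260]; b=bot.read_camera("top")[110:240,150:280]
cv2.imwrite("pics/over.png",cv2.resize(np.hstack([a,b])[:,:,::-1],(800,400),interpolation=cv2.INTER_CUBIC))
```

```text
[0.57875155 0.15826428 0.1404956 ] [-1.83225975e+00 -2.55109394e+00  2.54641295e-03] [-0.17544382 -0.08623288 -0.99736397] 0.688402868590283 75.43431225407403
```

View pics/over.png

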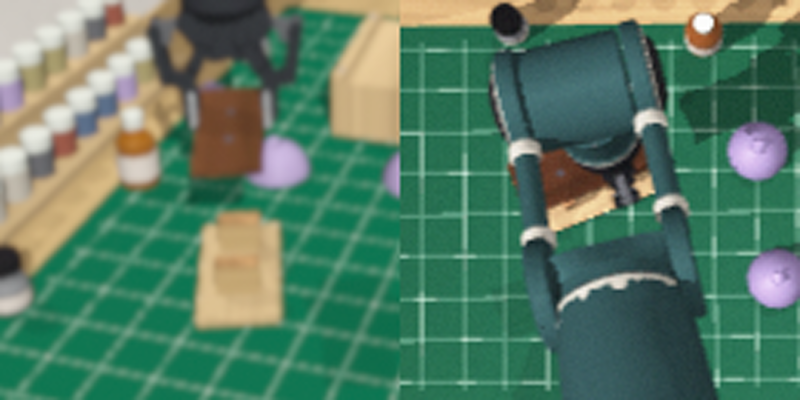

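The board is above the stand: in the side panel it spans (193–263, 88–178), with the stand at (240,265). I'll fit its pose, including pitch, before lowering.

```bash
cat > pf.py <<'E'
from fit import *
from scipy.spatial.transform import Rotation as Ro
def pfit(p0,n="side"):
    im=bot.read_camera(n).astype(float)
    B=PLATE[0]
    def pts(p):
        R=Ro.from_euler("ZXY",[p[3],p[4],0]).as_matrix(); return proj(n,B@R.T+p[:3])
    uv=pts(p0); l,t=(uv.min(0)-4).astype(int); r,b=(uv.max(0)+5).astype(int)
    r_=im[...,0]/(im[...,1]+1); M=np.clip((r_-.85)/.5,0,1)[t:b,l:r]
    def ren(p):
        m=np.zeros(((b-t)*S,(r-l)*S),np.uint8)
        cv2.fillConvexPoly(m,cv2.convexHull((((pts(p)-[l,t]+.5)*S-.5)*16).round().astype(np.int32)),255,shift=4)
        return cv2.resize(m,(r-l,b-t),interpolation=cv2.INTER_AREA)/255.
    sc=np.array([.01,.01,.001,.1,.1]); f=np.array([1,1,0,1,1.])
    c=lambda d:((ren(p0+d*sc*f)-M)**2).mean()
    q=minimize(c,np.zeros(5),method="Powell",options=dict(xtol=1e-3,ftol=1e-6))
    return (p0+q.x*sc*f).round(4).tolist(),round(float(q.fun),4),round(c(np.zeros(5)),4)
E
python3 - <<'E'
from pf import *
for z in(.155,.160,.165): print(pfit(np.array([.564,.192,z,.367,0])))
print(fit(["side"],STAND,np.array([.566,.194,.367]),0,warm))
E
```

```text
([0.572, 0.1826, 0.155, 0.3836, 0.0177], 0.0432, np.float64(0.1173))
([0.5684, 0.1897, 0.16, 0.3956, 0.0191], 0.0503, np.float64(0.0817))
([0.5643, 0.1985, 0.165, 0.3987, 0.029], 0.0549, np.float64(0.082))
([0.5681, 0.1932, 0.3622], np.float64(0.0254))
```

servo_tool([
  [0,0.02,-0.15,0,0,-0.005,1],
  [0,0.02,-0.3,0,0,-0.005,1],
  [0,0.02,-0.45,0,0,-0.005,1],
  [0,0.02,-0.58,0,0,-0.005,1],
  [0,0.02,-0.66,0,0,-0.005,1],
  [0,0.02,-0.66,0,0,-0.005,1],
  [0,0.02,-0.66,0,0,-0.005,1],
])

```text
time: 13.65
tool_pos: [0.5797, 0.1621, 0.0427]
tcp_rot: [1.852, 2.537, 0.0]
wrist_force: [0.3, 0.3, 0.3]
width: 0.683
grip_force: 75.5
```

Run:
```python
from pf import *
s=bot.read_state(); print(s["tool_pos"],s["wrist_force"])
z=.074+s["tool_pos"][2]-.0543; print(z,pfit(np.array([.566,.193,z,.38,0.02])))
a=bot.read_camera("side")[170:250,160:240]
cv2.imwrite("pics/near.png",cv2.resize(a[:,:,::-1],(560,560),interpolation=cv2.INTER_CUBIC))
```

```text
[0.57972952 0.16208439 0.04270365] [0.266943   0.34605522 0.29932681]
0.06240364772390368 ([0.5639, 0.2029, 0.0624, 0.3685, -0.0725], 0.0412, np.float64(0.0772))
```

View pics/near.png

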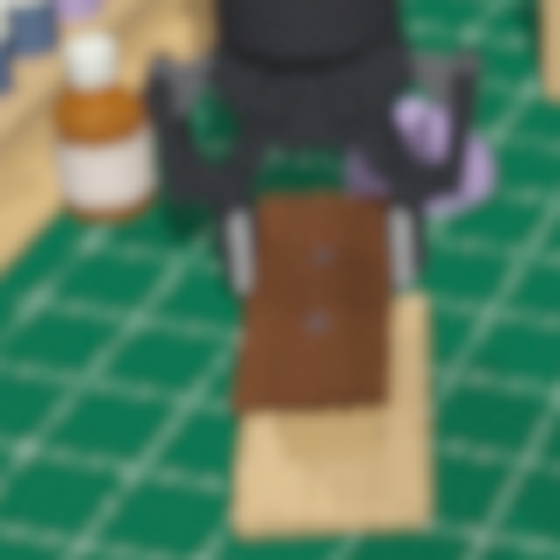

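Level and above the posts: the near end is at (312,405) and the stand's near edge at (330,520). Lowering gently.

servo_tool([
  [0,0,-0.03,0,0,0,1],
  [0,0,-0.05,0,0,0,1],
  [0,0,-0.06,0,0,0,1],
  [0,0,-0.06,0,0,0,1],
])

```text
time: 14.15
tool_pos: [0.579, 0.1621, 0.033]
tcp_rot: [-1.852, -2.537, 0.001]
wrist_force: [-0.5, -0.1, -1.3]
width: 0.686
grip_force: 75.5
```

servo_tool([
  [0,0,-0.01,0,0,0,1],
  [0,0,-0.015,0,0,0,1],
  [0,0,-0.015,0,0,0,1],
])

```text
time: 14.45
tool_pos: [0.5792, 0.1622, 0.0309]
tcp_rot: [-1.852, -2.537, 0.0]
wrist_force: [0.2, 0.2, -0.9]
width: 0.684
grip_force: 75.5
```

servo_tool([
  [0,0,-0.01,0,0,0,1],
  [0,0,-0.015,0,0,0,1],
  [0,0,-0.015,0,0,0,1],
])

```text
time: 14.75
tool_pos: [0.5796, 0.1622, 0.0296]
tcp_rot: [1.852, 2.537, 0.0]
wrist_force: [-1.3, -0.1, 5.0]
width: 0.684
grip_force: 76.0
```

servo_tool([
  [0,0,-0.008,0,0,0,1],
  [0,0,-0.01,0,0,0,1],
  [0,0,-0.01,0,0,0,1],
])

```text
time: 15.05
tool_pos: [0.5796, 0.1623, 0.0296]
tcp_rot: [1.852, 2.537, 0.0]
wrist_force: [-5.5, -2.0, 12.6]
width: 0.685
grip_force: 76.8
```

Contact with the posts. I'll ease off, check the placing, then release.

servo_tool([
  [0,0,0.01,0,0,0,1],
  [0,0,0.01,0,0,0,1],
  [0,0,0.01,0,0,0,1],
], newtons=20)

```text
time: 15.35
tool_pos: [0.5799, 0.1623, 0.0296]
tcp_rot: [1.852, 2.537, 0.001]
wrist_force: [-2.4, -0.4, 6.6]
width: 0.685
grip_force: 76.2
```

Run:
```python
from h import *
s=bot.read_state(); print(s["tool_pos"],s["wrist_force"],s["grip_force"])
im=bot.read_camera("side").astype(float); c,sn=np.cos(.37),np.sin(.37); R=np.array([[c,-sn],[sn,c]])
for y0 in(.0,):
    C=[[*(np.array([.567,.1935])+R@[x,y]),.053] for x,y in((-.03,.075),(.03,.075),(.03,-.075),(-.03,-.075))]
    uv=proj("side",C); print(uv.round(1).tolist())
o=im[170:250,160:240].astype(np.uint8); o=cv2.resize(o,(560,560),interpolation=cv2.INTER_CUBIC)
cv2.polylines(o,[((uv-[160,170]+.5)*7).astype(np.int32)],True,(255,255,0),1)
cv2.imwrite("pics/down.png",o[:,:,::-1])
```

```text
[0.57988591 0.16229129 0.02962345] [-2.40197702 -0.38089302  6.57888049] 76.16290403413586
[[217.0, 229.6], [194.6, 230.8], [197.3, 201.4], [217.1, 200.6]]
```

View pics/down.png

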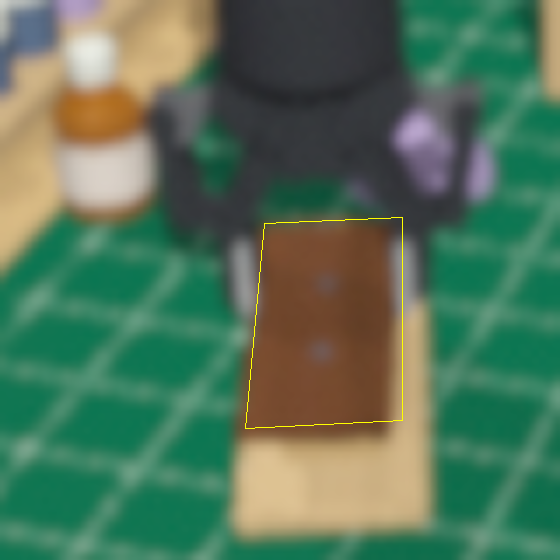

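The board matches the overlay of its wanted place to within about 1 px. Releasing and retreating.

servo_tool([
  [0,0,0.01,0,0,0,0.25],
  [0,0,0.01,0,0,0,0.2],
  [0,0,0.01,0,0,0,0.1],
  [0,0,0.01,0,0,0,0],
  [0,0,0.01,0,0,0,0],
  [0,0,0.01,0,0,0,0],
])

```text
time: 16.0
tool_pos: [0.5793, 0.1621, 0.0301]
tcp_rot: [-1.852, -2.537, 0.0]
wrist_force: [0.3, 0.4, -0.8]
width: 1.002
grip_force: 0.0
```

servo_tool([
  [0,0,0.1,0,0,0,0],
  [0,0,0.3,0,0,0,0],
  [0,0,0.6,0,0,0,0],
  [0,0,0.95,0,0,0,0],
  [0,0,0.95,0,0,0,0],
])

```text
time: 16.5
tool_pos: [0.5849, 0.1636, 0.1831]
tcp_rot: [1.846, 2.529, 0.019]
wrist_force: [1.5, 0.3, 0.7]
width: 0.996
grip_force: 0.0
```

servo_tool([
  [-0.3,-0.5,0.2,0,0,0,0],
  [-0.6,-0.95,0.2,0,0,0,0],
  [-0.6,-0.95,0.2,0,0,0,0],
  [-0.6,-0.95,0.2,0,0,0,0],
  [-0.6,-0.95,0.2,0,0,0,0],
])

```text
time: 17.0
tool_pos: [0.4882, 0.0176, 0.2041]
tcp_rot: [1.855, 2.533, 0.001]
wrist_force: [-0.5, -0.3, -0.2]
width: 1.0
grip_force: 0.0
```

Run:
```python
from h import *
s=bot.read_state(); print(s["tool_pos"],s["wrist_force"],s["grip_force"])
c,sn=np.cos(.37),np.sin(.37); R=np.array([[c,-sn],[sn,c]]);O=[]
C=[[*(np.array([.567,.1935])+R@[x,y]),.053] for x,y in((-.03,.075),(.03,.075),(.03,-.075),(-.03,-.075))]
for n,l,t in(("side",160,170),("top",175,130)):
    o=cv2.resize(bot.read_camera(n)[t:t+80,l:l+80],(400,400),interpolation=cv2.INTER_CUBIC)
    cv2.polylines(o,[((proj(n,C)-[l,t]+.5)*5).astype(np.int32)],True,(255,255,0),1); O.append(o)
cv2.imwrite("pics/end.png",np.hstack(O)[:,:,::-1])
```

```text
[0.48817704 0.01756492 0.20411095] [-0.49017913 -0.34254429 -0.20434794] 0.0
```

View pics/end.png

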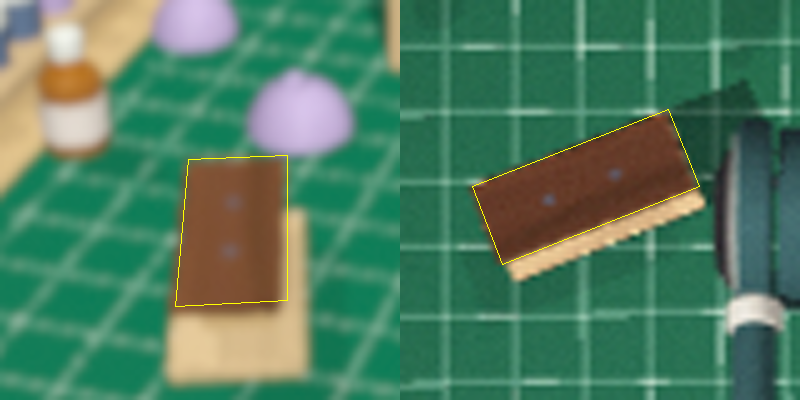

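The board lies level on the stand and matches the target outline in both views, with the gripper clear. Handing in.

```bash
python3 -c "
from workcell import bot
print(bot.finish_job())"
```

```text
the job is handed in; nothing more can be done
None
```

The display base was slid out, pinched, and laid level and centred on the plywood drying stand with the gripper clear, and the job was handed in at about 17 s of the 56 s allowed; the hand-in returned no verdict.

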